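# Lock the shaker platform with its sprung pin

## Robot

A 6-joint arm with a two-finger parallel gripper is mounted at the origin on a cart in front of the work surface, level with it; the furniture and walls round the work are solid. World frame = base frame: x ahead of the robot, y to its left, z up, the work surface at z = 0. Lengths are in m, angles in rad, forces in N, time in s.
With the tool pointing down it reaches from about 0.25 to 0.725 m from the base axis. Payload 4 kg.
Tool frame: the origin (TCP) lies between the finger pads; the fingertips stand 8 mm ahead of it and the grasp point (between the pads) lies 11 mm behind it; z points along the fingers, y is the direction in which the jaws open and shut (so a half turn about z gives the same grasp; the last joint's range is limited). The gripper opens to 85 mm and grips with 20 to 120 N. Pads are 22 mm wide; open, the fingers measure 114 mm over their backs; the gripper's body (76 mm by 85 mm) begins 54 mm behind the grasp point. The pads swing forward as they close: fully open they stand 13 mm farther back than shut.
Start: joints at [1.348, 0.241, 0.005, 1.335, 0, 1.571], TCP at [0.11, 0.488, 0.239] pointing down, gripper open.
Joint ranges: [-2.72, 2.72], [-1.05, 1.87], [-1.09, 1.28], [-1.99, 2.15], [-1.42, 1.44], [-3.14, 3.14]. Speed limits (rad/s): [2.79, 2.79, 3.14, 3.14, 3.14, 3.14].

## Interface

Orientations are given as a unit quaternion [x, y, z, w].
In Python, from workcell import * gives the robot as it stands.
- The arm moves only by the tool send_rows, never from a script. Its argument "increments" is a list that holds one entry, the list of rows, each a list of 6 numbers: the shift along the tool's x, y, z in units of 50 mm (1.0 is 50 mm), then the turn, a rotation vector about the tool's x, y, z in units of 10 degrees (1.0 is 10 degrees). In form: [[[x, y, z, ax, ay, az], ...]]. A call has 1 to 8 rows; each row shifts and turns the commanded pose from where the row before left it, along the tool's axes as they then stand; what a row does not reach is not made up. A row lasts 1/8 s, in which the tool goes at most 62.5 mm and 10.7 degrees, less where a joint would pass 70% of its speed; a pose out of reach is approached as far as the arm can. A call with a number of a shift or a turn outside -1 to 1 is refused whole. A call with a gripper value outside its range is refused whole. "grip" is the closure, from 0 (fully open) to 1 (shut), set as the call begins (left out, the last holds). The fingers move at their own pace and stop on an object; the grip force is fixed at half the most. Time passes only in rows, so rows that do not move let the fingers close. It gives the time, the measured TCP pose, the force and the opening at its end, in the units of the state.
- get_obs(): the state, without advancing time (a new reading comes with each control period).
- camera(name): name is "scene" or "top" or "wrist"; returns a dict with "color" (420x560x3 uint8, red, green, blue), "z_map" (420x560 float32, m along the optical axis (not along the pixel's ray), 0 where there is no reading), "intrinsics" (3x3 intrinsics, pixels), "dist" ([k1, k2, p1, p2, k3] as OpenCV has them; the pictures are not rectified), "pose" (4x4, takes a point from camera to world coordinates); the wrist camera has in their place "mount" (4x4, takes a point from camera to tool coordinates, whose origin is the TCP and whose axes are the flange's). Camera axes: x right, y down, z forward; pixel columns grow to the right and rows downward; lengths in m; the calibration is good to about 2 mm. A picture is of the moment at which its call begins: read the wrist's pose just before it.
- job_done(): hands the job in, once; it reports no verdict.
The state is a dict: "clock": time; "joint_pos": joint angles; "joint_vel": joint speeds; "tau": joint torques, N m; "eef_pos": TCP position; "tool_rot": TCP orientation; "ft_force": force on the tool from outside, world axes, zero at the start; "ft_torque": the same for the moment, N m; "grip_width": finger opening in m.
Only numpy, scipy, OpenCV 4.12 (cv2) and the standard library are available. Lean on these libraries where they do the work, as an engineer would, in place of code of your own. Each camera call takes 0.05 s, during which the arm holds its last target.

## Task

Lock the shaker's platform so that its tubes can be unloaded: take the locking pin out of its parking hole in the console, put it in the bush at the front of the platform, and keep it lightly pressed down while you slide the platform to the left until the pin finds the hidden socket. Then push the pin fully home, upright with its shoulder down on the bush, and let go; be gentle, do not lean on the pin or wrench it sideways, and leave the other things alone.

Things in the scene. Friction and masses are not known exactly. Their poses are not given: they have to be found in the camera images.
- shaker: Low white bench shaker, 285 mm deep (x), 220 mm wide (y). Origin on the bench under the platform in mid travel; +x to its back, +y to its left, z up. At the front a console, top 60 mm high, x -165 to -87 mm. Hidden under the platform, below the bush's whole path, lies a flat steel lock strip, its top 50 mm above the bench, with the lock socket somewhere in it.
- park_hole (a point): Centre of the top of the parking hole: 14 mm hole in a 30 mm square steel flange on the left of the console, 63 mm above the bench. Axes as the shaker's.
- platform (a joint): Slide of the aluminium platform (300 mm wide, 212 mm deep, top 80 mm above the bench, a fixed tube rack on its back half), in m: 0 in mid travel, grows to the shaker's left (+y); end stops at -0.036 and 0.036. About 1 N of friction; stays where it is left.
- platform_bush (a point): Centre of the top of the bush, a 36 mm square steel flange at the platform's front, 86 mm above the bench; moves with it; axes as the shaker's. Hole 14 mm, through, 14 mm deep, mouth chamfered 3 mm. The lock socket (13 mm hole in the strip, closed flush by a plunger that gives at 3 N and stays down) is in line with it, 8 to 58 mm to the left (+y) of its start, elsewhere each time.
- pin_grip (a point): Middle of the locking pin's dark round handle (22 mm thick, 38 mm long), where to grip it; on the pin's axis, 24 mm above the underside of its shoulder. z along the pin, up. Starts upright in the parking hole, shoulder on the flange. About 130 g. Below the shoulder: a 12 mm shank, 33 mm long, end bevelled, then the sprung nose.
- pin_shoulder (a point): Centre of the underside of the pin's steel shoulder (26 mm wide, 4 mm thick); z along the pin, up. Rests on the bush when the pin is fully home.
- pin_tip (a point): Lower end of the pin's sprung nose (10 mm thick, 18 mm long, end bevelled), 51 mm below the underside of the shoulder when it is out. The nose springs 8 mm into the shank: it starts to yield at 5 N and takes 0.8 N more for each mm. On the lock strip the shoulder stands 15 mm above the bush; fully home the nose is out again and reaches 15 mm into the socket. Bears 25 N at most.
- vial_a: Sample vial with white cap, 30 mm wide, 56 mm high, on the bench at the left of the shaker; origin under it. To be left alone.
- vial_b: A second such vial, behind the first. To be left alone.

How it is judged:
By the outcome, as a careful person would: the job done as asked, in the order asked, and still so for the second after the job is handed in, with the robot touching nothing.
It also fails if it takes over 54 s, if anything falls off the work surface, if the arm or the gripper's body presses on something with over 40 N, if the wrist force passes 120 N, or if a joint passes its speed limit or range.

## Working session

There is one attempt and no reset: what is moved stays moved. The work goes in short steps, Python scripts to look and compute and a tool call to move; the robot and the scene stay as the last step left them, time stands still between calls to the robot, and variables do not carry over. Pictures are saved under pics/ and viewed, and the job is handed in when it is done.

Besides the shell and the picture viewer there is one more tool, called after "Call:" as name(argument=value, ...), one argument or row to a line, values as JSON. send_rows: Moves the arm, as the interface text tells. Its arguments: {"type":"object","properties":{"increments":{"type":"array"},"grip":{"type":"number"}},"required":["increments"]}

```bash
mkdir -p pics; ls
cat > h.py <<'E'
from workcell import *
import numpy as np, cv2
from scipy.spatial.transform import Rotation as R
def snap(n,fn):
    o=get_obs(); c=camera(n)
    if n=='wrist':
        T=np.eye(4);T[:3,:3]=R.from_quat(o['tool_rot']).as_matrix();T[:3,3]=o['eef_pos'];c['pose']=T@c['mount']
    cv2.imwrite('pics/'+fn+'.png',c['color'][:,:,::-1]); np.savez('pics/'+fn+'.npz',**{k:np.array(v) for k,v in c.items()})
    return c
def load(fn): return dict(np.load('pics/'+fn+'.npz'))
def ray(c,uv):
    p=cv2.undistortPoints(np.array([[uv]],float),c['intrinsics'],c['dist'])[0,0]
    return c['pose'][:3,3],c['pose'][:3,:3]@np.array([p[0],p[1],1])
def onz(c,uv,z):
    o,d=ray(c,uv); return o+d*(z-o[2])/d[2]
def dep(c,uv):
    o,d=ray(c,uv); return o+d*c['z_map'][int(uv[1]),int(uv[0])]
def proj(c,P):
    Ti=np.linalg.inv(c['pose']); r=cv2.Rodrigues(Ti[:3,:3])[0]
    return cv2.projectPoints(np.array(P,float).reshape(-1,1,3),r,Ti[:3,3],c['intrinsics'],c['dist'])[0][:,0]
E
python3 - <<'E'
from h import *
print(get_obs())
for n in ['scene','top','wrist']:
    c=snap(n,n+'0'); print(n,c['pose'].round(3).tolist(),c['intrinsics'].tolist())
E
```

```text
pics
{'clock': 0.0, 'joint_pos': array([1.34799771e+00, 2.41415142e-01, 3.71521643e-03, 1.33520951e+00,
       3.06486087e-05, 1.57080771e+00]), 'joint_vel': array([-6.12455387e-04, -4.79563216e-04, -8.20903586e-04, -4.30119687e-05,
        3.36318424e-03,  8.82762538e-04]), 'tau': array([-1.11177935e-03, -3.72318578e+01,  2.52406991e+01,  1.70057552e-02,
       -1.30142826e-04, -1.31085052e-06]), 'eef_pos': array([0.11033329, 0.48703504, 0.23840843]), 'tool_rot': array([ 1.11174652e-01,  9.93800322e-01, -1.04830274e-03, -1.32679510e-04]), 'ft_force': array([-0.20994201, -1.0054149 , -0.80506512]), 'ft_torque': array([-0.0017929 ,  0.01126457, -0.06123559]), 'grip_width': 0.08569288780515193}
scene [[0.787, -0.468, 0.402, 0.25], [-0.617, -0.613, 0.493, -0.202], [0.016, -0.636, -0.772, 0.754], [0.0, 0.0, 0.0, 1.0]] [[484.64988803719217, 0.0, 267.9688844955318], [0.0, 484.64988803719217, 205.2830158686188], [0.0, 0.0, 1.0]]
top [[-0.017, -0.99, 0.138, 0.488], [-1.0, 0.019, 0.013, 0.243], [-0.015, -0.138, -0.99, 1.002], [0.0, 0.0, 0.0, 1.0]] [[542.4492633419551, 0.0, 279.17406407004927], [0.0, 542.4492633419551, 206.97490591685352], [0.0, 0.0, 1.0]]
wrist [[0.221, 0.938, 0.266, 0.043], [0.975, -0.212, -0.063, 0.503], [-0.003, 0.273, -0.962, 0.373], [0.0, 0.0, 0.0, 1.0]] [[343.36662109584927, 0.0, 277.43687528614], [0.0, 343.36662109584927, 209.63122248168403], [0.0, 0.0, 1.0]]
```

View pics/scene0.png

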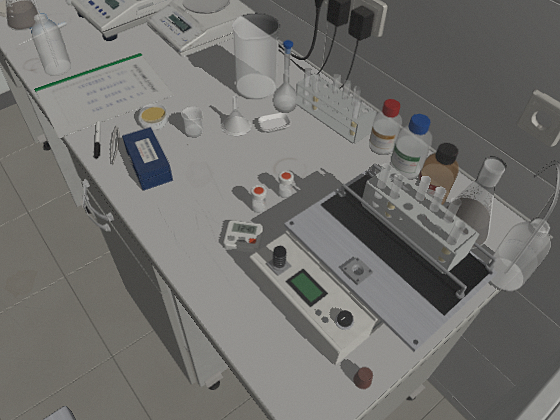

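View pics/top0.png

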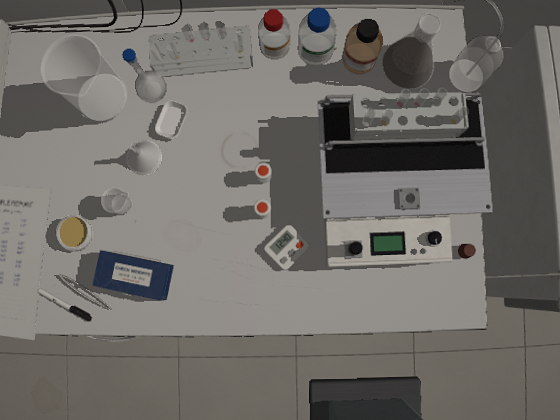

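View pics/wrist0.png

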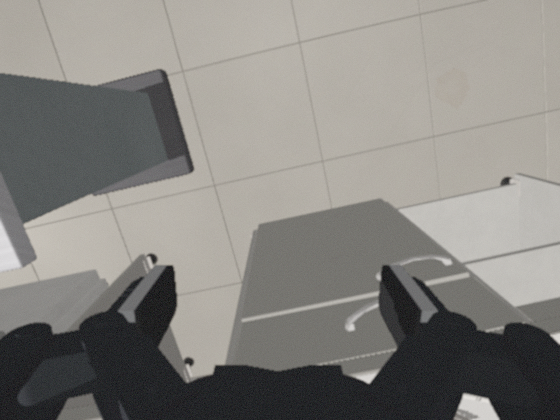

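Run:
```python
from h import *
t=load('top0');s=load('scene0')
a=cv2.resize(t['color'][180:275,310:500][:,:,::-1],None,fx=4,fy=4,interpolation=cv2.INTER_CUBIC)
b=cv2.resize(s['color'][230:360,240:400][:,:,::-1],None,fx=4,fy=4,interpolation=cv2.INTER_CUBIC)
cv2.imwrite('pics/ta.png',a);cv2.imwrite('pics/sb.png',b)
for uv in [(409,198),(355,247),(345,200),(450,200),(340,260),(440,258)]: print('top',uv,dep(t,uv).round(4))
for uv in [(355,268),(280,252),(330,320)]: print('sc',uv,dep(s,uv).round(4))
```

```text
top (409, 198) [0.6322 0.0235 0.0517]
top (355, 247) [0.5438 0.1303 0.1045]
top (345, 200) [0.6268 0.1415 0.0784]
top (450, 200) [ 0.6231 -0.0427  0.0801]
top (340, 260) [0.5245 0.1517 0.0614]
top (440, 258) [ 0.5236 -0.0256  0.058 ]
sc (355, 268) [0.6325 0.0372 0.0799]
sc (280, 252) [0.5427 0.1235 0.1066]
sc (330, 320) [ 0.5445 -0.001   0.0617]
```

View pics/ta.png

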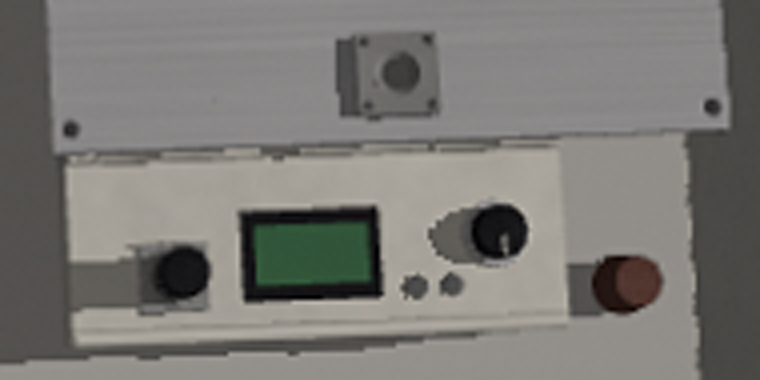

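View pics/sb.png

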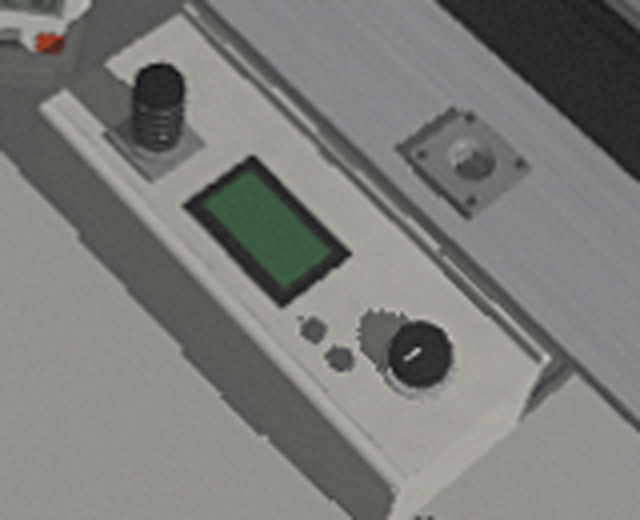

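Run:
```python
from h import *
t=load('top0');s=load('scene0')
f=lambda x,y:(310+x/4-.375,180+y/4-.375)
g=lambda x,y:(240+x/4-.375,230+y/4-.375)
print('bush top',onz(t,f(402,72),.086),'flange corners mean',np.mean([onz(t,f(*q),.086) for q in [(357,33),(438,35),(437,117),(355,115)]],0))
print('bush scene hole',onz(s,g(473,157),.086),np.mean([onz(s,g(*q),.086) for q in [(456,107),(529,165),(470,217),(398,150)]],0))
print('pin top',onz(t,f(184,271),.106),'scene',onz(s,g(159,80),.106))
print('flange pin scene',np.mean([onz(s,g(*q),.063) for q in [(152,180),(205,143),(105,133)]],0),[onz(s,g(*q),.063).round(4) for q in [(152,180),(205,143),(105,133)]])
L=onz(t,f(57,153),.08);Rr=onz(t,f(728,128),.08);d=L-Rr;print('edge',L,Rr,np.linalg.norm(d),'yaw',np.degrees(np.arctan2(-d[0],d[1])))
L=onz(t,f(66,158),.06);Rr=onz(t,f(558,147),.06);d=L-Rr;print('cons',L,Rr,np.linalg.norm(d),'yaw',np.degrees(np.arctan2(-d[0],d[1])))
d=onz(s,g(152,180),.063)-onz(s,g(205,143),.063); print(np.linalg.norm(d),d)
a=onz(t,f(71,129),.08);b=onz(t,f(712,107),.08);d=a-b;print('screws',a,b,np.linalg.norm(d),'yaw',np.degrees(np.arctan2(-d[0],d[1])))
# triangulation of the pin top
for p,q in [(f(184,271),g(159,80)),(f(402,72),g(473,157))]:
    o1,d1=ray(t,p);o2,d2=ray(s,q)
    k=np.linalg.lstsq(np.c_[d1,-d2],o2-o1,rcond=None)[0];print('tri',o1+d1*k[0],o2+d2*k[1])
```

```text
bush top [0.62762846 0.0294201  0.086     ] flange corners mean [0.62641573 0.03172985 0.086     ]
bush scene hole [0.6315559  0.03090975 0.086     ] [0.62763461 0.03262553 0.086     ]
pin top [0.54302263 0.12950907 0.106     ] scene [0.54505776 0.12800244 0.106     ]
flange pin scene [0.54013055 0.12293246 0.063     ] [array([0.5309, 0.1128, 0.063 ]), array([0.5599, 0.1133, 0.063 ]), array([0.5296, 0.1428, 0.063 ])]
edge [0.59630398 0.17899629 0.08      ] [ 0.60109105 -0.11730053  0.08      ] 0.29633548648550434 yaw 0.9256088441372595
cons [0.59637963 0.17372746 0.06      ] [ 0.59669872 -0.04554206  0.06      ] 0.2192697590449945 yaw 0.08338017093042452
0.028984255837374788 [-0.02898012 -0.00048972  0.        ]
screws [0.60654068 0.17269304 0.08      ] [ 0.61052377 -0.11056837  0.08      ] 0.2832894165956967 yaw 0.8056132932379496
tri [0.54305651 0.12943944 0.10545102] [0.54517259 0.12813095 0.10574755]
tri [0.6269564  0.03044695 0.09040143] [0.62872129 0.02917885 0.09096676]
```

Call:
send_rows(
  increments=[
    [[0,0,0,0,0,-0.67],[0,0,0,0,0,-0.67],[-0.65,-0.56,0,0,0,0],[-0.65,-0.56,0,0,0,0],[-0.65,-0.56,0,0,0,0],[-0.65,-0.56,0,0,0,0],[-0.65,-0.56,0,0,0,0],[-0.65,-0.56,0,0,0,0]],
  ],
  grip=0,
)

```text
clock: 1.15
eef_pos: [0.3081, 0.3207, 0.2391]
tool_rot: [-0.006, 1.0, -0.0, -0.0]
ft_force: [-0.3, 0.2, -0.2]
grip_width: 0.0855
```

Call:
send_rows(
  increments=[
    [[-0.65,-0.56,0,0,0,0],[-0.65,-0.56,0,0,0,0],[-0.65,-0.56,0,0,0,0],[-0.65,-0.56,0,0,0,0],[-0.65,-0.56,0,0,0,0],[-0.65,-0.56,0,0,0,0],[-0.65,-0.56,0,0,0,0],[0,0,0,0,0,0]],
  ],
)

```text
clock: 2.15
eef_pos: [0.5385, 0.1263, 0.2383]
tool_rot: [-0.004, 1.0, -0.0, -0.0]
ft_force: [-0.3, -0.5, -0.9]
grip_width: 0.0849
```

Run:
```python
from h import *
c=snap('wrist','w1');o=get_obs();print(o['eef_pos'],R.from_quat(o['tool_rot']).as_matrix().round(4).tolist(),o['ft_force'],o['clock'])
print(proj(c,[[.627,.031,.086],[.544,.1285,.106]]))
cv2.imwrite('pics/w1b.png',cv2.resize(c['color'][:,:,::-1],None,fx=1.4,fy=1.4))
```

```text
[0.53727634 0.12733672 0.2384081 ] [[-1.0, -0.0086, -0.0017], [-0.0086, 1.0, -0.0001], [0.0017, -0.0001, -1.0]] [-0.47602559 -0.04168943  0.75000103] 2.2
[[175.1832664  287.87193617]
 [280.61351519 208.7599894 ]]
```

View pics/w1b.png

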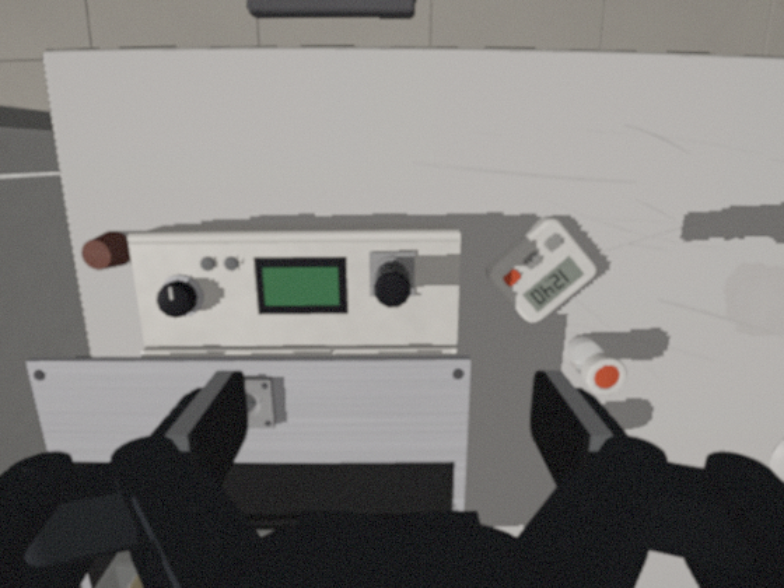

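Run:
```python
from h import *
c=load('w1')
f=lambda x,y:(x/1.4,y/1.4)
print('pin',onz(c,f(392,288),.106))
print([onz(c,f(*q),.063).round(4) for q in [(371,252),(417,251),(419,294)]])
print('bush right corners',[onz(c,f(*q),.086).round(4) for q in [(272,379),(275,427)]])
print('screws',[onz(c,f(*q),.08).round(4) for q in [(40,375),(458,374)]])
im=c['color'][150:320,160:320][:,:,::-1]
cv2.imwrite('pics/w1c.png',cv2.resize(im,None,fx=4,fy=4,interpolation=cv2.INTER_CUBIC)[:600])
```

```text
pin [0.54145835 0.12798287 0.106     ]
[array([0.5288, 0.1144, 0.063 ]), array([0.5279, 0.1445, 0.063 ]), array([0.5571, 0.1465, 0.063 ])]
bush right corners [array([0.6092, 0.05  , 0.086 ]), array([0.6449, 0.0498, 0.086 ])]
screws [array([ 0.6115, -0.1112,  0.08  ]), array([0.6075, 0.1726, 0.08  ])]
```

View pics/w1c.png

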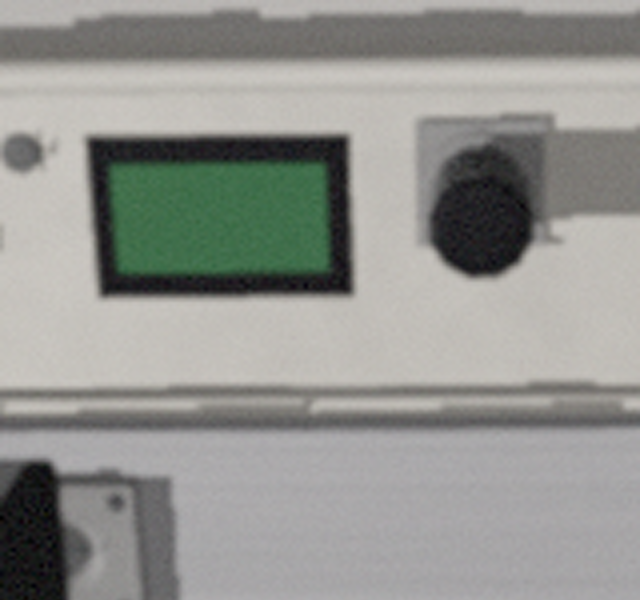

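Call:
send_rows(
  increments=[
    [[-0.11,0.02,0.4,0,0,0],[0,0,0.6,0,0,0],[0,0,0.6,0,0,0],[0,0,0.6,0,0,0],[0,0,0.5,0,0,0],[0,0,0.4,0,0,0],[0,0,0,0,0,0],[0,0,0,0,0,0]],
  ],
)

```text
clock: 3.2
eef_pos: [0.5425, 0.1301, 0.0852]
tool_rot: [-0.006, 1.0, 0.0, 0.0]
ft_force: [-0.2, 0.1, 1.0]
grip_width: 0.0857
```

Run:
```python
from h import *
c=snap('wrist','w2');o=get_obs();print(o['eef_pos'],R.from_quat(o['tool_rot']).as_matrix().round(4).tolist(),o['ft_force'],o['clock'])
cv2.imwrite('pics/w2b.png',cv2.resize(c['color'][:,:,::-1],None,fx=1.4,fy=1.4))
```

```text
[0.54296365 0.13007674 0.08557029] [[-0.9999, -0.0119, 0.0019], [-0.0119, 0.9999, 0.0006], [-0.0019, 0.0006, -1.0]] [-0.13810519 -0.10662264  0.34206596] 3.25
```

View pics/w2b.png

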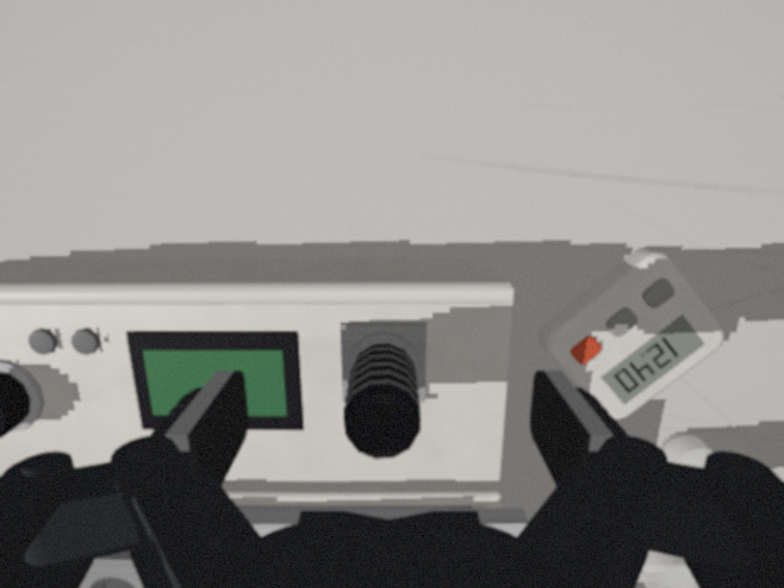

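Call:
send_rows(
  increments=[
    [[0,-0.03,0.16,0,0,0],[0,0,0,0,0,0],[0,0,0,0,0,0]],
  ],
)

```text
clock: 3.62
eef_pos: [0.5425, 0.1278, 0.0764]
tool_rot: [-0.005, 1.0, 0.0, -0.0]
ft_force: [0.4, 0.3, 0.4]
grip_width: 0.0854
```

Call:
send_rows(
  increments=[
    [[0,0,0,0,0,0],[0,0,0,0,0,0],[0,0,0,0,0,0],[0,0,0,0,0,0],[0,0,0,0,0,0],[0,0,0,0,0,0]],
  ],
  grip=1,
)

```text
clock: 4.38
eef_pos: [0.5427, 0.128, 0.0765]
tool_rot: [-0.006, 1.0, 0.0, 0.0]
ft_force: [0.6, -0.1, 1.2]
grip_width: 0.0206
```

Run:
```python
from h import *
c=snap('wrist','w3');o=get_obs();print(o['eef_pos'],R.from_quat(o['tool_rot']).as_matrix().round(4).tolist(),o['ft_force'],o['ft_torque'],o['grip_width'],o['clock'])
cv2.imwrite('pics/w3b.png',cv2.resize(c['color'][:,:,::-1],None,fx=1.4,fy=1.4))
```

```text
[0.54269345 0.12798401 0.07652278] [[-0.9999, -0.0111, 0.0005], [-0.0111, 0.9999, 0.0002], [-0.0005, 0.0002, -1.0]] [-0.01014036  0.37712101  1.30856054] [ 0.03296857 -0.02449949  0.051238  ] 0.020856450424651642 4.425
```

View pics/w3b.png

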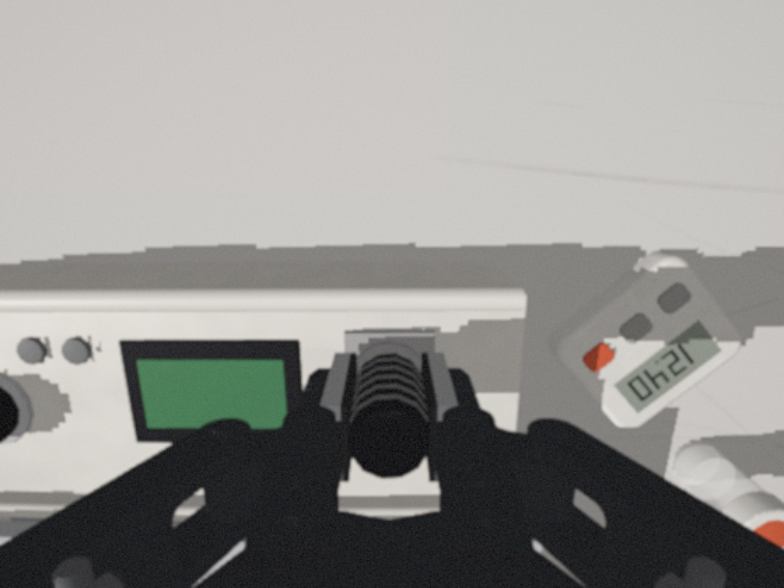

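Call:
send_rows(
  increments=[
    [[0,0,-0.2,0,0,0],[0,0,-0.4,0,0,0],[0,0,-0.5,0,0,0],[0,0,-0.5,0,0,0],[0,0,-0.3,0,0,0],[0,0,-0.1,0,0,0],[0,0,0,0,0,0]],
  ],
)

```text
clock: 5.3
eef_pos: [0.5423, 0.1278, 0.176]
tool_rot: [-0.006, 1.0, -0.0, -0.0]
ft_force: [-0.5, 1.4, -1.7]
grip_width: 0.0206
```

Run:
```python
from h import *
c=snap('wrist','w4');o=get_obs();print(o['eef_pos'],R.from_quat(o['tool_rot']).as_matrix().round(4).tolist(),o['ft_force'],o['ft_torque'],o['grip_width'],o['clock'])
cv2.imwrite('pics/w4b.png',cv2.resize(c['color'][:,:,::-1],None,fx=1.4,fy=1.4))
s=snap('scene','s4');
cv2.imwrite('pics/s4b.png',cv2.resize(s['color'][150:350,200:400][:,:,::-1],None,fx=3,fy=3,interpolation=cv2.INTER_CUBIC))
```

```text
[0.54196588 0.12777391 0.17549697] [[-0.9999, -0.0111, -0.0015], [-0.0111, 0.9999, -0.0004], [0.0015, -0.0004, -1.0]] [ 0.27205744  0.78378276 -2.23935235] [ 0.00459186  0.02875754 -0.00784845] 0.02070531274126774 5.35
```

View pics/w4b.png

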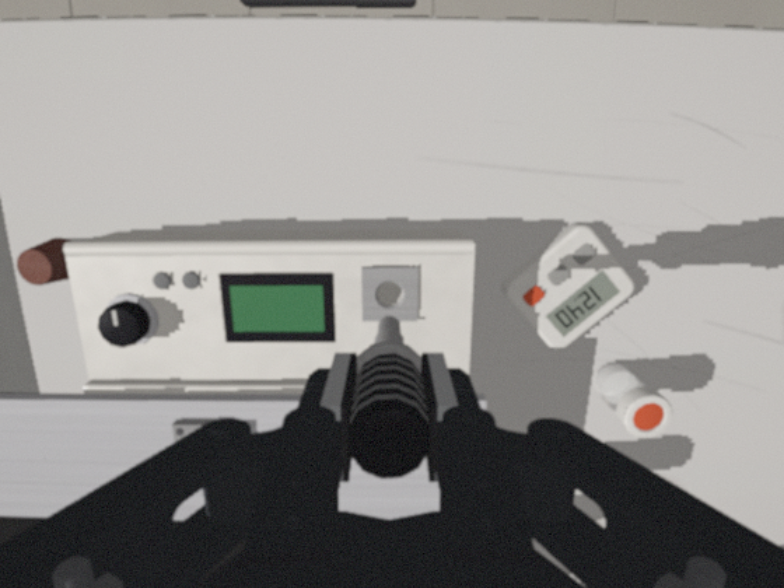

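View pics/s4b.png

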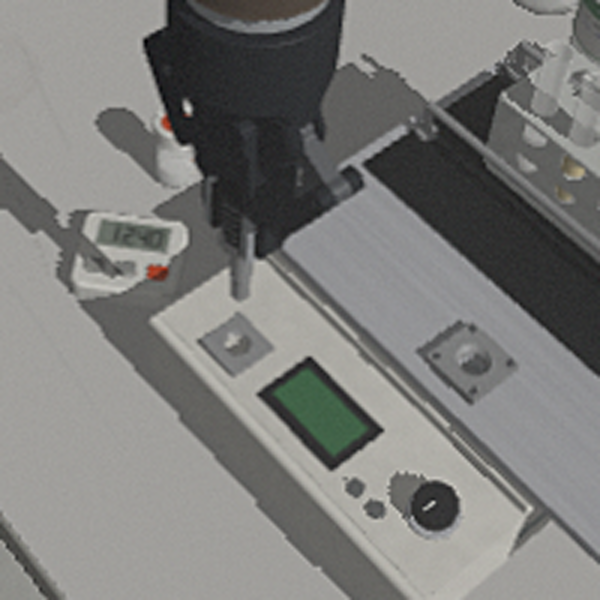

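Run:
```python
from h import *
s=load('s4');w=load('w4')
g=lambda x,y:(200+x/3-.33,150+y/3-.33)
f=lambda x,y:(x/1.4,y/1.4)
P=[onz(s,g(*q),.063) for q in [(240,311),(274,347),(234,377),(198,343)]]
print('park sc',np.mean(P,0),np.round(P,4).tolist())
B=[onz(s,g(*q),.086) for q in [(470,320),(521,362),(474,404),(419,351)]]
print('bush sc',np.mean(B,0),np.round(B,4).tolist())
P=[onz(w,f(*q),.063) for q in [(362,267),(420,265),(421,318),(363,320)]]
print('park w',np.mean(P,0),np.round(P,4).tolist(), onz(w,f(389,293),.063))
im=s['color'][240:300,330:385][:,:,::-1]
cv2.imwrite('pics/s4c.png',cv2.resize(im,None,fx=10,fy=10,interpolation=cv2.INTER_CUBIC))
```

```text
park sc [0.54458999 0.12741803 0.063     ] [[0.5602, 0.1436, 0.063], [0.5601, 0.1132, 0.063], [0.5301, 0.1116, 0.063], [0.528, 0.1412, 0.063]]
bush sc [0.62944329 0.03157875 0.086     ] [[0.6468, 0.0499, 0.086], [0.6496, 0.0134, 0.086], [0.6109, 0.0105, 0.086], [0.6105, 0.0526, 0.086]]
park w [0.54268351 0.12915591 0.063     ] [[0.5287, 0.1134, 0.063], [0.5273, 0.144, 0.063], [0.5567, 0.1454, 0.063], [0.5581, 0.1139, 0.063]] [0.54274601 0.12782472 0.063     ]
```

View pics/s4c.png

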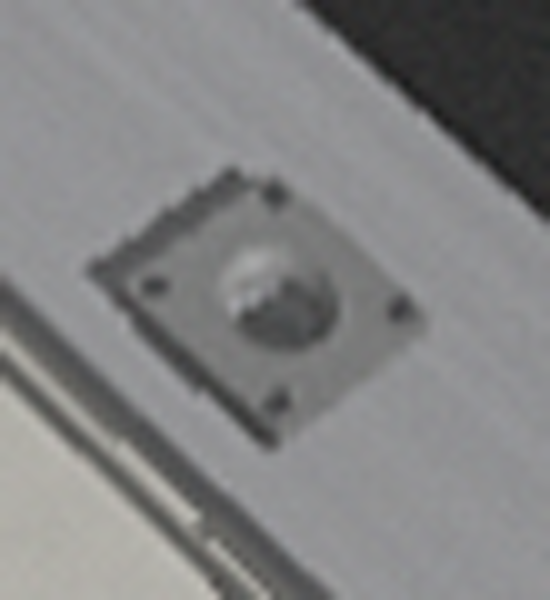

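Run:
```python
from h import *
s=load('s4');t=load('top0')
g=lambda x,y:(330+x/10-.45,240+y/10-.45)
for q in [(277,298),(279,301)]: print(onz(s,g(*q),.086))
f=lambda x,y:(310+x/4-.375,180+y/4-.375)
Q=[(364,41),(428,40),(431,103),(367,104)]
print('top screws',np.mean([onz(t,f(*q),.086) for q in Q],0))
im=t['color'][180:215,390:425][:,:,::-1]
cv2.imwrite('pics/t0c.png',cv2.resize(im,None,fx=16,fy=16,interpolation=cv2.INTER_CUBIC))
```

```text
[0.63010703 0.03088977 0.086     ]
[0.62996209 0.03027985 0.086     ]
top screws [0.62769427 0.03135638 0.086     ]
```

View pics/t0c.png

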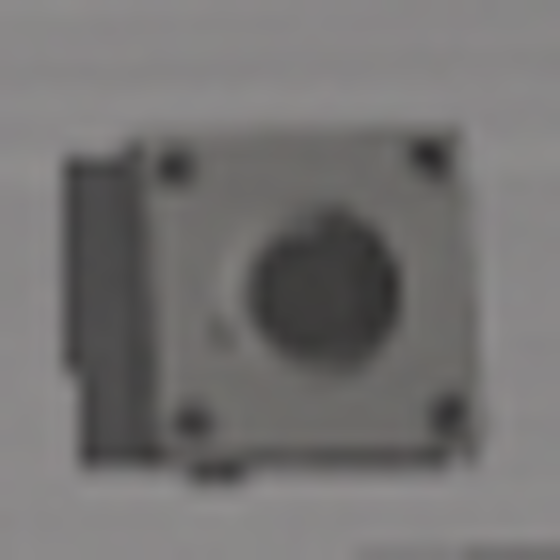

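Call:
send_rows(
  increments=[
    [[-0.2,-0.25,0,0,0,0],[-0.4,-0.45,0,0,0,0],[-0.4,-0.5,0,0,0,0],[-0.4,-0.46,0,0,0,0],[-0.28,-0.3,0,0,0,0],[0,0,0,0,0,0],[0,0,0,0,0,0]],
  ],
)

```text
clock: 6.28
eef_pos: [0.6271, 0.0306, 0.1756]
tool_rot: [-0.005, 1.0, 0.0, -0.001]
ft_force: [-0.3, -0.1, -1.0]
grip_width: 0.0206
```

Run:
```python
from h import *
c=snap('wrist','w5');o=get_obs();print(o['eef_pos'],R.from_quat(o['tool_rot']).as_matrix().round(4).tolist(),o['ft_force'],o['ft_torque'],o['grip_width'],o['clock'])
cv2.imwrite('pics/w5b.png',cv2.resize(c['color'][:,:,::-1],None,fx=1.4,fy=1.4))
s=snap('scene','s5');
cv2.imwrite('pics/s5b.png',cv2.resize(s['color'][170:320,280:430][:,:,::-1],None,fx=4,fy=4,interpolation=cv2.INTER_CUBIC))
```

```text
[0.62702971 0.03101329 0.17583639] [[-0.9999, -0.0113, -0.0012], [-0.0113, 0.9999, 0.0002], [0.0012, 0.0002, -1.0]] [ 0.20551326 -0.14795515 -1.0512257 ] [ 0.02660731  0.03693388 -0.01603849] 0.020337662506865542 6.325
```

View pics/w5b.png

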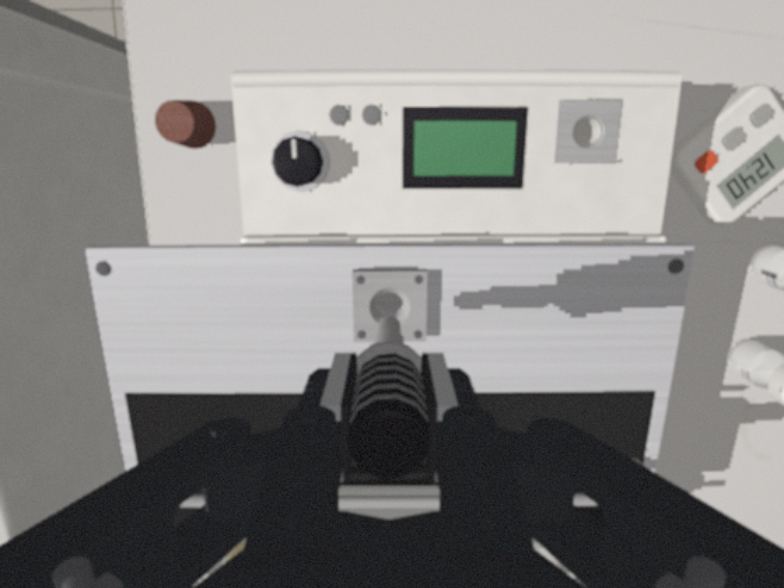

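View pics/s5b.png

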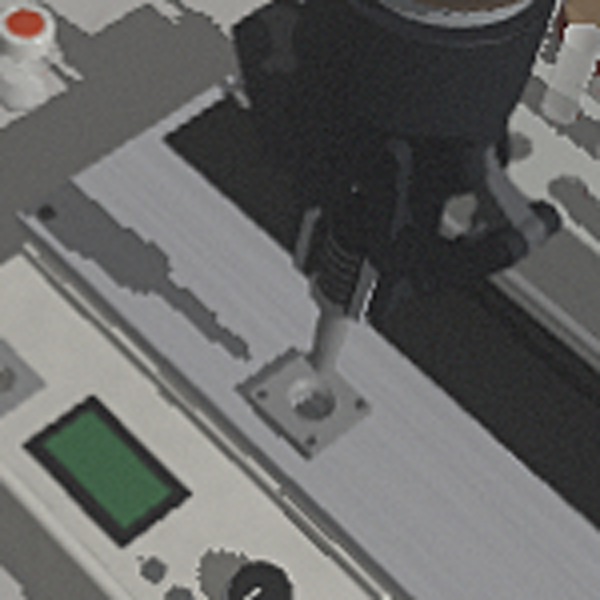

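Run:
```python
from h import *
f=lambda x,y:(x/1.4,y/1.4)
tcp4=np.array([.5421,.1278]);tcp5=np.array([.6270,.0308])
w=load('w4');a=np.mean([onz(w,f(*q),.063) for q in [(362,267),(420,265),(421,318),(363,320)]],0)[:2];print('park-tcp',a-[.54197,.12777])
w=load('w5');b=np.mean([onz(w,f(*q),.086) for q in [(361,280),(418,280),(417,335),(362,335)]],0)[:2];print('bush',b,b-[.62703,.03101])
P=np.mean([onz(w,f(*q),.063) for q in [(559,99),(622,98),(620,163),(557,162)]],0)[:2];print('park in w5',P,b-P)
for fn in ['w4','w5']:
  w=load(fn);im=w['color'][190:290,230:330][:,:,::-1];cv2.imwrite('pics/%sd.png'%fn,cv2.resize(im,None,fx=6,fy=6,interpolation=cv2.INTER_CUBIC))
```

```text
park-tcp [0.00071351 0.00138591]
bush [0.62851988 0.03085031] [ 0.00148988 -0.00015969]
park in w5 [0.54343258 0.12854759] [ 0.0850873  -0.09769728]
```

View pics/w5d.png

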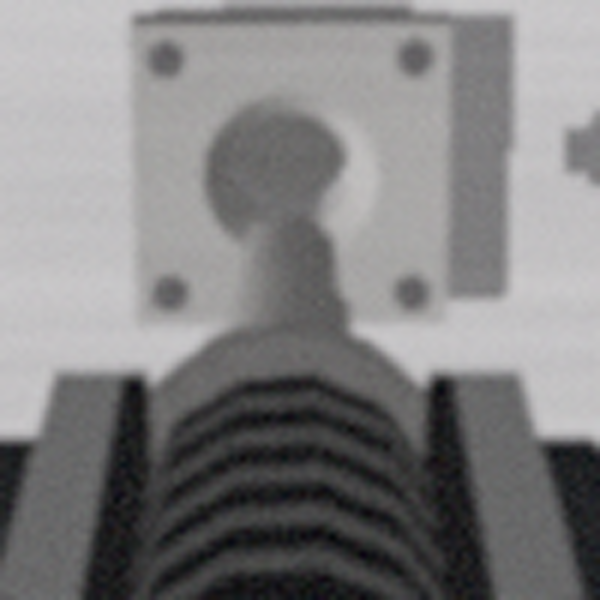

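View pics/w4d.png

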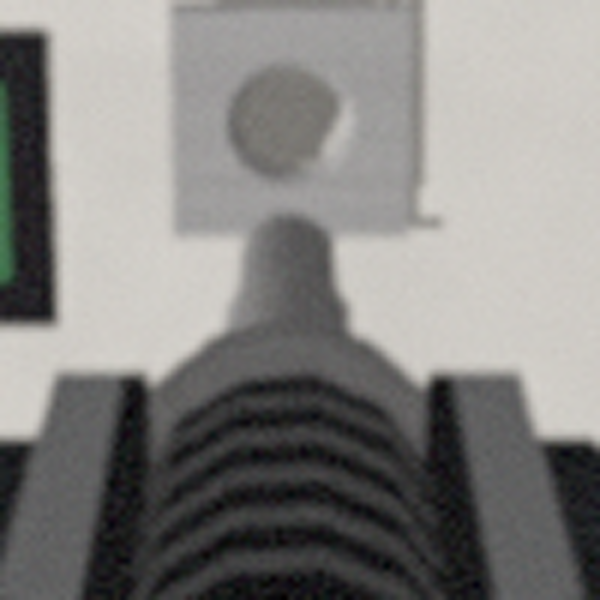

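Call:
send_rows(
  increments=[
    [[-0.01,0,0.2,0,0,0],[0,0,0.2,0,0,0],[0,0,0.2,0,0,0],[0,0,0.1,0,0,0],[0,0,0,0,0,0]],
  ],
)

```text
clock: 7.0
eef_pos: [0.6276, 0.0308, 0.1406]
tool_rot: [-0.006, 1.0, -0.0, -0.001]
ft_force: [-0.2, 0.8, -0.3]
grip_width: 0.0205
```

Run:
```python
from h import *
c=snap('wrist','w6');o=get_obs();print(o['eef_pos'],o['ft_force'],o['ft_torque'],o['grip_width'],o['clock'])
w=c;im=w['color'][190:290,230:330][:,:,::-1];cv2.imwrite('pics/w6d.png',cv2.resize(im,None,fx=6,fy=6,interpolation=cv2.INTER_CUBIC))
```

```text
[0.6280094  0.03083064 0.14112461] [ 0.03600296  0.44010515 -1.42028854] [ 0.0871008  -0.00394615  0.02303894] 0.020334413128272163 7.05
```

View pics/w6d.png

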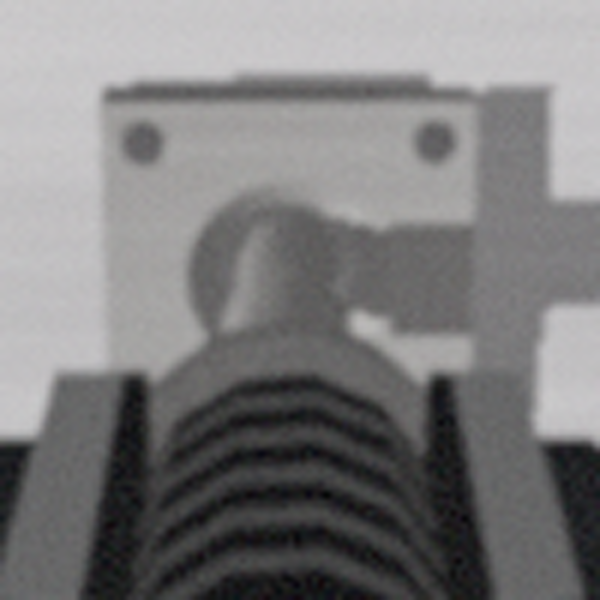

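Call:
send_rows(
  increments=[
    [[0,0,0.1,0,0,0],[0,0,0.1,0,0,0]],
  ],
)

```text
clock: 7.3
eef_pos: [0.6283, 0.0308, 0.1313]
tool_rot: [-0.005, 1.0, 0.0, 0.0]
ft_force: [0.6, 0.2, -1.4]
grip_width: 0.0205
```

Call:
send_rows(
  increments=[
    [[0,0,0.1,0,0,0],[0,0,0.1,0,0,0],[0,0,0,0,0,0]],
  ],
)

```text
clock: 7.68
eef_pos: [0.6277, 0.0308, 0.1206]
tool_rot: [-0.006, 1.0, -0.0, -0.001]
ft_force: [-0.4, -0.7, -1.3]
grip_width: 0.0205
```

Call:
send_rows(
  increments=[
    [[0,0,0.06,0,0,0],[0,0,0.06,0,0,0],[0,0,0,0,0,0]],
  ],
)

```text
clock: 8.05
eef_pos: [0.628, 0.0308, 0.115]
tool_rot: [-0.006, 1.0, -0.0, -0.0]
ft_force: [-0.4, 0.7, -1.3]
grip_width: 0.0205
```

Call:
send_rows(
  increments=[
    [[0,0,0.03,0,0,0],[0,0,0,0,0,0]],
  ],
)

```text
clock: 8.3
eef_pos: [0.6281, 0.0308, 0.1145]
tool_rot: [-0.006, 1.0, 0.0, 0.0]
ft_force: [-1.3, 0.2, 2.6]
grip_width: 0.0204
```

Call:
send_rows(
  increments=[
    [[0,0,0.03,0,0,0],[0,0,0,0,0,0],[0,0,0,0,0,0]],
  ],
)

```text
clock: 8.68
eef_pos: [0.6282, 0.0308, 0.1133]
tool_rot: [-0.006, 1.0, 0.0, 0.0]
ft_force: [-3.1, -0.1, 5.9]
grip_width: 0.0203
```

Call:
send_rows(
  increments=[
    [[0.01,0,0.02,0,0,0],[0,0.02,0,0,0,0],[0,0.02,0,0,0,0],[0,0.02,0,0,0,0],[0,0.02,0,0,0,0]],
  ],
)

```text
clock: 9.3
eef_pos: [0.6281, 0.0322, 0.1126]
tool_rot: [-0.005, 1.0, -0.003, 0.001]
ft_force: [-3.2, -6.6, 5.6]
grip_width: 0.0209
```

Run:
```python
from h import *
o=get_obs();print(o['eef_pos'],o['ft_force'],o['ft_torque'],o['clock'])
```

```text
[0.6280909  0.03220204 0.11259792] [-3.20324127 -6.62954158  5.62295646] [-1.50136521  0.51474324 -0.03474958] 9.3
```

Call:
send_rows(
  increments=[
    [[0,0,0,0,0,0]],
  ],
)

```text
clock: 9.43
eef_pos: [0.6281, 0.0324, 0.1126]
tool_rot: [-0.005, 1.0, -0.002, 0.001]
ft_force: [-2.2, -6.1, 6.2]
grip_width: 0.0207
```

Call:
send_rows(
  increments=[
    [[0,0.02,0,0,0,0],[0,0,0,0,0,0]],
  ],
)

```text
clock: 9.68
eef_pos: [0.6281, 0.0333, 0.1126]
tool_rot: [-0.005, 1.0, -0.003, 0.001]
ft_force: [-2.7, -6.0, 5.7]
grip_width: 0.0204
```

Run:
```python
from h import *
o=get_obs();print(o['eef_pos'],o['ft_force'],o['ft_torque'],o['clock'])
c=snap('wrist','w7')
cv2.imwrite('pics/w7b.png',cv2.resize(c['color'][:,:,::-1],None,fx=1.4,fy=1.4))
s=snap('scene','s7');
cv2.imwrite('pics/s7b.png',cv2.resize(s['color'][170:320,280:430][:,:,::-1],None,fx=4,fy=4,interpolation=cv2.INTER_CUBIC))
```

```text
[0.62810277 0.03327269 0.11259963] [-2.67296207 -6.00199701  5.65633542] [-1.47746559  0.51717982  0.0197284 ] 9.675
```

View pics/w7b.png

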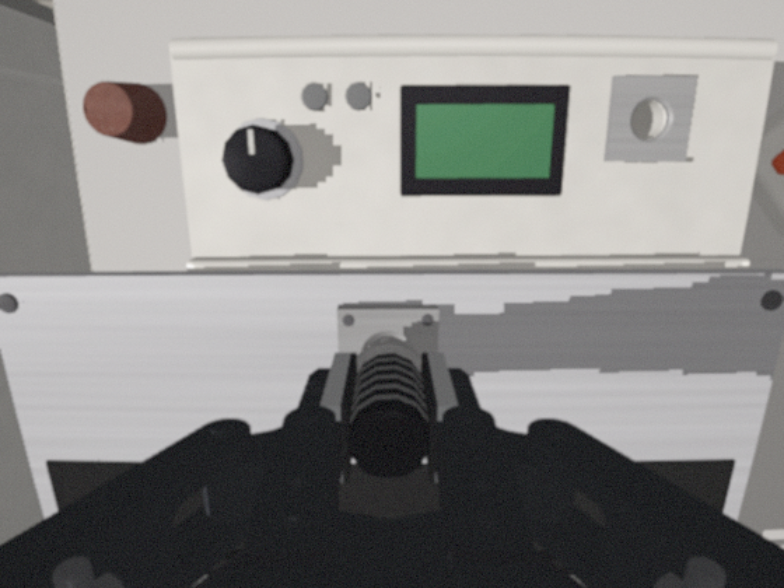

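View pics/s7b.png

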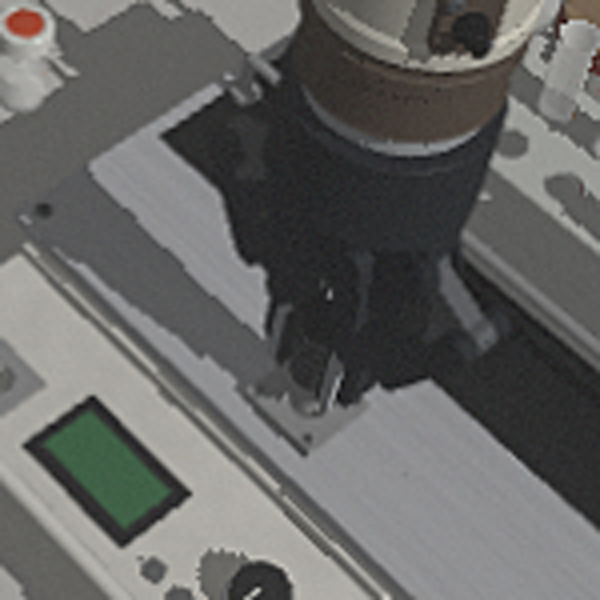

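Call:
send_rows(
  increments=[
    [[0,0.02,0,0,0,0],[0,0.02,0,0,0,0],[0,0.02,0,0,0,0],[0,0.02,0,0,0,0]],
  ],
)

```text
clock: 10.28
eef_pos: [0.628, 0.0371, 0.1126]
tool_rot: [-0.005, 1.0, -0.003, 0.001]
ft_force: [-1.8, -6.6, 5.1]
grip_width: 0.0205
```

Call:
send_rows(
  increments=[
    [[0,0.02,0,0,0,0],[0,0.02,0,0,0,0],[0,0.02,0,0,0,0]],
  ],
)

```text
clock: 10.65
eef_pos: [0.628, 0.0401, 0.1126]
tool_rot: [-0.005, 1.0, -0.003, 0.001]
ft_force: [-1.9, -6.0, 7.0]
grip_width: 0.021
```

Call:
send_rows(
  increments=[
    [[0,0.02,0,0,0,0],[0,0.02,0,0,0,0],[0,0.02,0,0,0,0]],
  ],
)

```text
clock: 11.02
eef_pos: [0.6279, 0.0431, 0.1126]
tool_rot: [-0.005, 1.0, -0.003, 0.001]
ft_force: [-1.4, -6.2, 5.9]
grip_width: 0.0208
```

Call:
send_rows(
  increments=[
    [[0,0.02,0,0,0,0],[0,0.02,0,0,0,0]],
  ],
)

```text
clock: 11.28
eef_pos: [0.6279, 0.0451, 0.1126]
tool_rot: [-0.005, 1.0, -0.003, 0.001]
ft_force: [-1.6, -6.7, 6.2]
grip_width: 0.0205
```

Call:
send_rows(
  increments=[
    [[0,0.02,0,0,0,0],[0,0.02,0,0,0,0],[0,0.02,0,0,0,0]],
  ],
)

```text
clock: 11.65
eef_pos: [0.6279, 0.0481, 0.1126]
tool_rot: [-0.005, 1.0, -0.003, 0.001]
ft_force: [-1.9, -5.1, 5.4]
grip_width: 0.0207
```

Call:
send_rows(
  increments=[
    [[0,0.02,0,0,0,0],[0,0.02,0,0,0,0],[0,0.02,0,0,0,0]],
  ],
)

```text
clock: 12.02
eef_pos: [0.6278, 0.0512, 0.1126]
tool_rot: [-0.005, 1.0, -0.003, 0.001]
ft_force: [-2.4, -5.7, 6.5]
grip_width: 0.0204
```

Call:
send_rows(
  increments=[
    [[0,0.02,0,0,0,0],[0,0.02,0,0,0,0],[0,0.02,0,0,0,0]],
  ],
)

```text
clock: 12.4
eef_pos: [0.6278, 0.0541, 0.1126]
tool_rot: [-0.005, 1.0, -0.003, 0.001]
ft_force: [-3.0, -6.4, 7.2]
grip_width: 0.0207
```

Call:
send_rows(
  increments=[
    [[0,0.02,0,0,0,0],[0,0.02,0,0,0,0],[0,0.02,0,0,0,0]],
  ],
)

```text
clock: 12.78
eef_pos: [0.6277, 0.0571, 0.1126]
tool_rot: [-0.005, 1.0, -0.003, 0.001]
ft_force: [-2.9, -5.8, 7.0]
grip_width: 0.0202
```

Call:
send_rows(
  increments=[
    [[0,0.02,0,0,0,0],[0,0.02,0,0,0,0],[0,0.02,0,0,0,0]],
  ],
)

```text
clock: 13.15
eef_pos: [0.6277, 0.0602, 0.1126]
tool_rot: [-0.005, 1.0, -0.003, 0.001]
ft_force: [-2.7, -5.7, 6.2]
grip_width: 0.0206
```

Call:
send_rows(
  increments=[
    [[0,0.02,0,0,0,0],[0,0.02,0,0,0,0],[0,0.02,0,0,0,0]],
  ],
)

```text
clock: 13.52
eef_pos: [0.6277, 0.0632, 0.1126]
tool_rot: [-0.005, 1.0, -0.003, 0.001]
ft_force: [-2.7, -6.7, 5.8]
grip_width: 0.0204
```

Call:
send_rows(
  increments=[
    [[0,0.02,0,0,0,0],[0,0.02,0,0,0,0],[0,0.02,0,0,0,0]],
  ],
)

```text
clock: 13.9
eef_pos: [0.6276, 0.0662, 0.1126]
tool_rot: [-0.005, 1.0, -0.003, 0.001]
ft_force: [-2.3, -5.8, 6.5]
grip_width: 0.0205
```

Call:
send_rows(
  increments=[
    [[0,0.02,0,0,0,0],[0,0.02,0,0,0,0],[0,0.02,0,0,0,0]],
  ],
)

```text
clock: 14.28
eef_pos: [0.6276, 0.0692, 0.1126]
tool_rot: [-0.005, 1.0, -0.003, 0.001]
ft_force: [-3.0, -5.7, 6.1]
grip_width: 0.0205
```

Call:
send_rows(
  increments=[
    [[0,0.02,0,0,0,0],[0,0.02,0,0,0,0],[0,0.02,0,0,0,0]],
  ],
)

```text
clock: 14.65
eef_pos: [0.6275, 0.0722, 0.1126]
tool_rot: [-0.005, 1.0, -0.003, 0.001]
ft_force: [-2.1, -6.3, 6.0]
grip_width: 0.0208
```

Call:
send_rows(
  increments=[
    [[0,0.02,0,0,0,0],[0,0.02,0,0,0,0],[0,0.02,0,0,0,0]],
  ],
)

```text
clock: 15.02
eef_pos: [0.6275, 0.0753, 0.1126]
tool_rot: [-0.005, 1.0, -0.002, 0.001]
ft_force: [-2.2, -6.2, 5.9]
grip_width: 0.0204
```

Call:
send_rows(
  increments=[
    [[0,0.02,0,0,0,0],[0,0.02,0,0,0,0],[0,0.02,0,0,0,0]],
  ],
)

```text
clock: 15.4
eef_pos: [0.6274, 0.0783, 0.1126]
tool_rot: [-0.005, 1.0, -0.002, 0.001]
ft_force: [-2.5, -5.1, 6.5]
grip_width: 0.0209
```

Call:
send_rows(
  increments=[
    [[0,0.02,0,0,0,0],[0,0.02,0,0,0,0],[0,0.02,0,0,0,0]],
  ],
)

```text
clock: 15.78
eef_pos: [0.6272, 0.0833, 0.1114]
tool_rot: [-0.005, 1.0, -0.001, 0.0]
ft_force: [-0.8, -3.9, 2.6]
grip_width: 0.021
```

Run:
```python
from h import *
c=snap('wrist','w8')
cv2.imwrite('pics/w8b.png',cv2.resize(c['color'][:,:,::-1],None,fx=1.4,fy=1.4))
```

```text
(no output)
```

View pics/w8b.png

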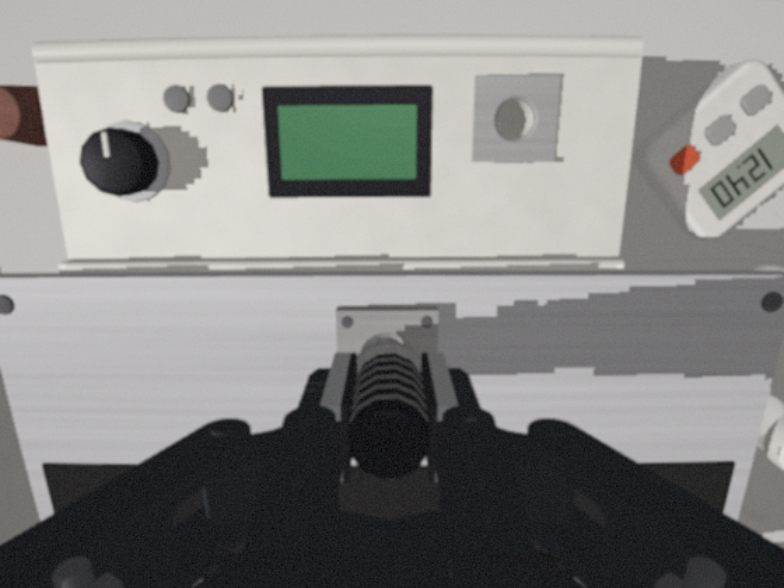

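Call:
send_rows(
  increments=[
    [[0,-0.02,0.02,0,0,0],[0,0,0.04,0,0,0],[0,0,0,0,0,0]],
  ],
)

```text
clock: 16.2
eef_pos: [0.6271, 0.0831, 0.1081]
tool_rot: [-0.006, 1.0, 0.0, 0.0]
ft_force: [0.4, -0.6, 2.6]
grip_width: 0.0207
```

Call:
send_rows(
  increments=[
    [[0,0,0.04,0,0,0],[0,0,0.04,0,0,0],[0,0,0.03,0,0,0],[0,0,0,0,0,0]],
  ],
)

```text
clock: 16.7
eef_pos: [0.6271, 0.083, 0.1027]
tool_rot: [-0.006, 1.0, 0.0, 0.0]
ft_force: [-0.8, -1.2, 4.0]
grip_width: 0.0204
```

Call:
send_rows(
  increments=[
    [[0,0,0.03,0,0,0],[0,0,0.02,0,0,0],[0,0,0,0,0,0]],
  ],
)

```text
clock: 17.08
eef_pos: [0.6269, 0.0829, 0.0999]
tool_rot: [-0.006, 1.0, 0.0, -0.0]
ft_force: [0.6, -1.9, 1.4]
grip_width: 0.0206
```

Call:
send_rows(
  increments=[
    [[0,0,0.03,0,0,0],[0,0,0,0,0,0]],
  ],
)

```text
clock: 17.32
eef_pos: [0.627, 0.0829, 0.0995]
tool_rot: [-0.006, 1.0, 0.0, 0.0]
ft_force: [-1.1, -2.2, 6.8]
grip_width: 0.0208
```

Call:
send_rows(
  increments=[
    [[0,-0.015,-0.015,0,0,0],[0,0,0,0,0,0]],
  ],
)

```text
clock: 17.58
eef_pos: [0.627, 0.0827, 0.0995]
tool_rot: [-0.006, 1.0, 0.001, -0.0]
ft_force: [-0.4, -0.0, 4.0]
grip_width: 0.0206
```

Run:
```python
from h import *
o=get_obs();print(o['eef_pos'],o['ft_force'],o['clock'])
c=snap('wrist','w9')
im=c['color'][190:290,230:330][:,:,::-1];cv2.imwrite('pics/w9d.png',cv2.resize(im,None,fx=6,fy=6,interpolation=cv2.INTER_CUBIC))
```

```text
[0.6269754  0.08267137 0.09953113] [-0.43061963 -0.03560066  4.01386733] 17.575
```

View pics/w9d.png

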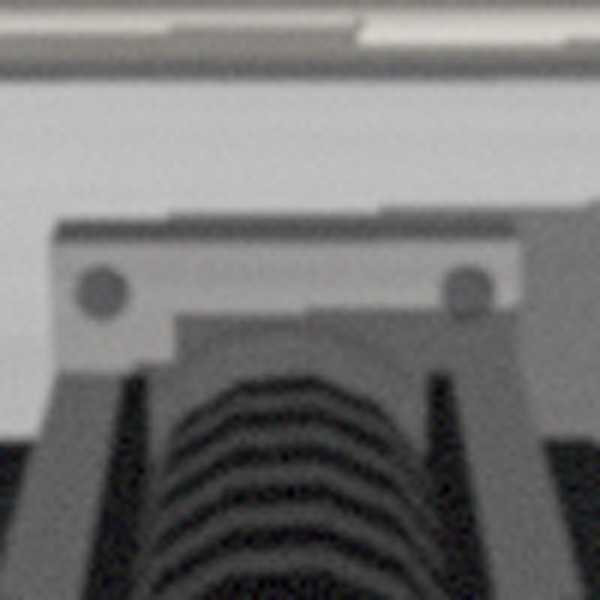

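Call:
send_rows(
  increments=[
    [[0,0,0,0,0,0],[0,0,0,0,0,0],[0,0,0,0,0,0],[0,0,0,0,0,0],[0,0,0,0,0,0]],
  ],
  grip=0,
)

```text
clock: 18.25
eef_pos: [0.627, 0.0821, 0.0995]
tool_rot: [-0.006, 1.0, -0.0, -0.0]
ft_force: [-0.1, 0.4, -0.2]
grip_width: 0.0853
```

Call:
send_rows(
  increments=[
    [[0,0,-0.2,0,0,0],[0,0,-0.4,0,0,0],[0,0,-0.5,0,0,0],[0,0,-0.5,0,0,0],[0,0,-0.4,0,0,0],[0.5,0,0,0,0,0],[0.5,0,0,0,0,0],[0,0,0,0,0,0]],
  ],
)

```text
clock: 19.25
eef_pos: [0.576, 0.0815, 0.2008]
tool_rot: [-0.006, 1.0, 0.0, 0.0]
ft_force: [-0.2, -0.1, -0.2]
grip_width: 0.0849
```

Run:
```python
from h import *
o=get_obs();print(o['eef_pos'],o['ft_force'],o['clock'])
c=snap('wrist','w10');cv2.imwrite('pics/w10b.png',cv2.resize(c['color'][:,:,::-1],None,fx=1.4,fy=1.4))
s=snap('scene','s10');cv2.imwrite('pics/s10b.png',cv2.resize(s['color'][170:370,220:430][:,:,::-1],None,fx=2.9,fy=2.9,interpolation=cv2.INTER_CUBIC))
```

```text
[0.57599415 0.08154847 0.20081715] [-0.21867507 -0.1148747  -0.23217249] 19.25
```

View pics/w10b.png

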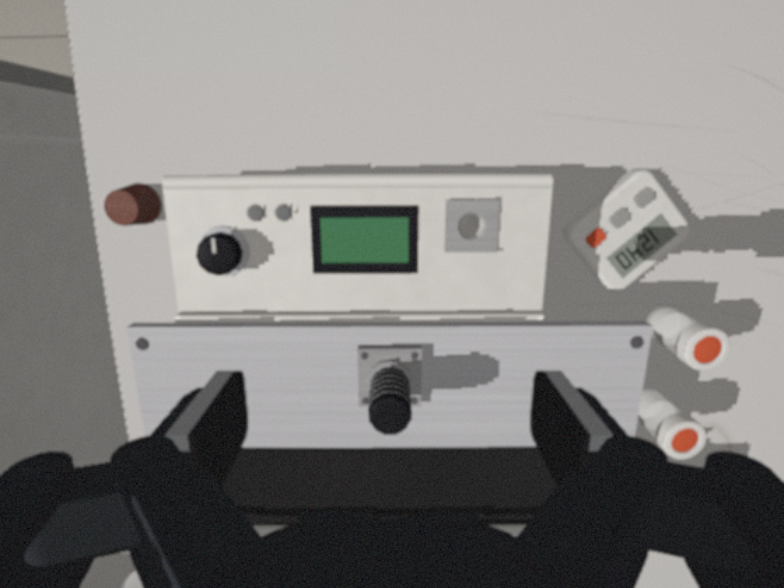

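View pics/s10b.png

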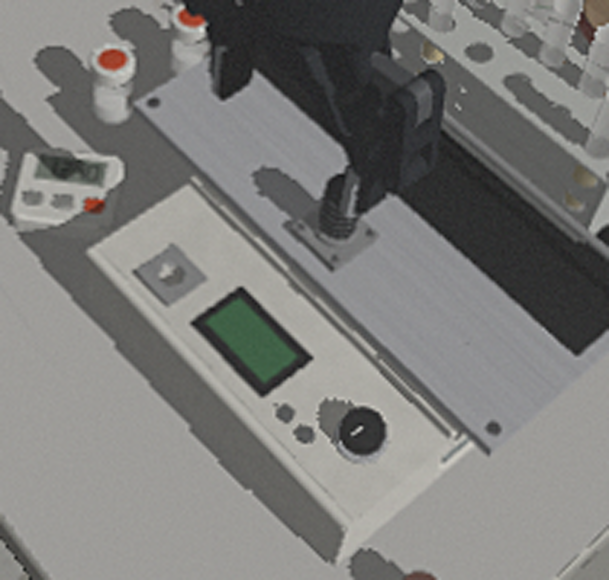

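Run:
```python
from h import *
c=load('w10');f=lambda x,y:(x/1.4,y/1.4)
print('pin top depth',dep(c,f(391,413)),'at z.129',onz(c,f(391,413),.129))
b=np.mean([onz(c,f(*q),.086) for q in [(364,355),(415,355)]],0);print('front screws mid',b, 'bush ctr ~ +0.0145 x')
v0=load('top0')
t=snap('top','t10')
d=cv2.absdiff(v0['color'],t['color']).sum(2);print('vial region diff',d[155:225,245:275].max(),d[222:270,262:305].max())
job_done()
```

```text
pin top depth [0.62616413 0.08308796 0.12684803] at z.129 [0.62492817 0.08306283 0.129     ]
front screws mid [0.61318986 0.08226615 0.086     ] bush ctr ~ +0.0145 x
vial region diff 184 283
the job is handed in; nothing more can be done
```

The platform is locked: the pin is fully home in the bush and released, and I handed the job in at about 19.3 s, within the 54 s limit. The order was as asked:

- **Pin:** I took it out of the parking hole and lowered it into the bush until its nose met the strip. First contact came at the predicted height.
- **Slide:** I pressed down with about 7 N and slid the platform left about 50 mm. The pin then dropped in: it sank and the vertical force fell.
- **Home:** I eased off the sideways force, pushed down until it stopped at the predicted home height with about 8 N, then let go and backed the arm away.

**Last checks**
- The pin stands upright on the bush. Its top measures 127 mm above the bench (129 mm expected), about 1 to 2 mm from the bush centre, which is within camera accuracy.
- While sliding, the sideways force on the pin was about 6 to 7 N.
- After release the force readings are back to about zero, and the arm is clear of everything.
- A difference check of the overhead picture around the vials and the timer was not clean: pixels changed there. I put that down to arm shadow but did not confirm it. In the wrist and scene pictures taken after release, both vials and the timer look undisturbed, and the arm was never near them at low height.

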